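Turn the double-ended driver bit round in the bench drill

ROBOT

A 6-joint arm with a two-finger parallel gripper is mounted at the origin on the work surface. World frame = base frame: x ahead of the robot, y to its left, z up, the work surface at z = 0. Lengths are in m, angles in degrees, forces in N, time in s.
With the tool pointing down it reaches from about 0.35 to 0.875 m from the base axis. Payload 4.2 kg.
Tool frame: the origin (TCP) lies at the very end of the fingers, on their centre line; the grasp point (between the pads) lies 19 mm behind it; z points along the fingers, y is the line along which they close (so a half turn about z gives the same grasp; the last joint's range is limited). The gripper opens to 87 mm and grips with 3 to 60 N. Pads are 19 mm wide; open, the fingers measure 117 mm over their backs; the gripper's body (75 mm by 190 mm) begins 51 mm behind the grasp point.
Start: joints at [-48.839, 22.042, 0.453, 0, -68.411, -14.817], TCP at [0.277, -0.56, 0.223] pointing down, gripper open.
Joint ranges: [-179.83, 179.83], [-69.29, 118.12], [-61.27, 80.66], [-181.25, 117.63], [-171.15, -9.14], [-177.46, 177.46]. Speed limits (degrees/s): [159.86, 159.86, 180, 180, 180, 180].

INTERFACE

Orientations are given as a 3x3 rotation matrix whose columns are the frame's x, y, z axes.
In Python, from station import monitor, cams, ticket gives the robot as it stands.
- The arm moves only by the tool drive_tool, never from a script. Its argument "moves" is a list of rows, each an object with "delta_pos": the shift along the tool's x, y, z in mm, a list of three; "turn": the turn about the tool's z in rad; "claw": the opening, from 0 (shut) to 1 (fully open). A call has 1 to 12 rows; each row shifts and turns the commanded pose from where the row before left it, along the tool's axes as they then stand; what a row does not reach is not made up. A row lasts 1/8 s, in which the tool goes at most 62.5 mm and 10.7 degrees, less where a joint would pass 70% of its speed; a pose out of reach is approached as far as the arm can. A call is refused whole if a number of a shift passes 62.5 or a number of a turn 0.188, either way. A call with a gripper value outside its range is refused whole. The fingers move at their own pace and stop on an object; the grip force is fixed at half the most. Time passes only in rows, so rows that do not move let the fingers close. It gives the time, the measured TCP pose, the force, the opening and the grip force at its end, in the units of the state.
- monitor.sense(): the state, without advancing time (a new reading comes with each control period).
- cams.capture(name): name is "scene" or "top" or "wrist"; returns a dict with "color" (480x640x3 uint8, red, green, blue), "range_z" (480x640 float32, m along the optical axis (not along the pixel's ray), 0 where there is no reading), "vertical_fov" (degrees; the focal length in pixels is half the picture's height over the tangent of half this angle, whatever the lens; pixels are square), "cx", "cy" (the principal point, pixels), "extrinsics" (4x4, takes a point from camera to world coordinates). Camera axes: x right, y down, z forward; pixel columns grow to the right and rows downward; lengths in m; the calibration is good to about 2 mm. A picture is of the moment at which its call begins.
- ticket.finish_job(): hands the job in; it is judged then, once.
The state is a dict: "time_s": time; "joints": joint angles; "joint_velocities": joint speeds; "effort": joint torques, N m; "tcp_pos": TCP position; "ee_rot": TCP orientation; "wrist_force": force on the tool from outside, world axes, zero at the start; "moment": the same for the moment, N m; "gripper_width": opening from 0.0 (shut) to 1.0 (fully open); "gripper_force": force on a finger pad.
Only numpy, scipy, OpenCV 4.12 (cv2) and the standard library are available. Lean on these libraries where they do the work, as an engineer would, in place of code of your own. Each camera call takes 0.05 s, during which the arm holds its last target. There are 200 camera calls.

TASK

The drill clamped to the bench has its double-ended driver bit in with the worn slotted end (red band) sticking out, and the next job, a diving cylinder valve, needs the hex-key end (green band). Turn the bit round in the quick-change chuck: draw the chuck's sleeve back to free the bit, take the bit out, put it back fully home with the hex-key end sticking out, slide the sleeve all the way forward again so that it locks, and let go. Leave the valve, jar, spanner and black cylinder boot undisturbed.

Things in the scene. Friction and masses are not known exactly. Their poses are not given: they have to be found in the camera images.
- mouth (a point): Mouth of the chuck of a drill fixed level on the bench: centre of the opening, 110 mm up. x points level along the axis INTO the chuck, z up. The nose is steel, 28 mm across; its square bore does not turn, is 12.9 mm wide and high with two sides upright, 65 mm deep to a solid bottom, and flares like a funnel to 23 mm over the first 5 mm. Below the nose the bench is clear.
- seat (a point): Where the bit's centre lies when the bit is fully home: on the chuck's axis, 35 mm in front of the mouth; same axes as the mouth.
- sleeve (a joint): Travel of the chuck's dark release sleeve (m): 0 all the way forward (locked, as it starts), 0.010 all the way back towards the drill (free). Slides stiffly, about 4 N, and stays where left. It works two dogs that drop into the bit's neck 32 mm inside the mouth: below about 7 mm the bit is held. If the bit is not within 2 mm of home, the sleeve stops hard at about 7 mm on its way forward.
- sleeve_grip (a point): The centre of the sleeve, on the chuck's axis; the sleeve is a cylinder 36 mm across and 34 mm long along the axis, with a red ring at its front edge. Forward, this point lies 27 mm inwards of the mouth; drawn back, 37 mm. x axis as the mouth's.
- bit_center (a point): Centre of the loose steel driver bit: a square bar 200 mm long, 12 x 12 mm, 0.14 to 0.24 kg, any of its four sides up. x runs along it towards the hex-key end. Both ends: a 14 mm tip, a 2 mm taper, 12 mm of square, and at 28 to 37 mm from the end a round neck 6.4 mm thick for the dogs. It has 0.45 mm of play all round in the bore and droops up to 0.02 rad there; it may tip a little in the grip.
- hex_end (a point): The extreme end of the bit's hex-key tip (8 mm across flats, 100 mm from the centre); a green band lies 42 to 56 mm from the centre on this side. It starts at the bottom of the chuck, out of sight.
- slot_end (a point): The extreme end of the bit's worn slotted tip (flat blade 10 mm wide, 3 mm thick, 100 mm from the centre); a red band lies 42 to 56 mm from the centre on this side. It starts sticking out of the chuck.
- valve_center (a point): Bystander: a steel cylinder valve with a black handwheel lying on the bench, about 120 x 80 x 56 mm; the point is in its body 18 mm up.
- jar_center (a point): Bystander: a grease jar with a blue lid, 60 mm across, 65 mm high; the point is half-way up.
- spanner_center (a point): Bystander: a steel spanner 180 mm long lying flat; the point is about its middle.
- boot_center (a point): Bystander: a black plastic cylinder boot, an open cup 152 mm across and 105 mm high; the point is half-way up on its axis.
- drill_body (a point): Middle of the blue drill's motor (74 mm across), 250 mm inwards of the mouth on the axis; axes as the mouth's. The drill ends 334 mm inwards; its pistol grip lies level towards -y. It is held by a grey stand screwed to the bench; the stand's clamp begins 97 mm inwards of the mouth and reaches 31 mm above the axis. The bench in front of the chuck is bare but for the things listed.
Mind the look-alikes: they are no part of the job. Of the things that look like the part that bears bit_center, the middle-sized one is meant.

How it is judged (in metres and radians):
On the way, in this order (a step that is already met when the one before it is completed fails the run):
1. the sleeve is drawn back far enough to free the bit (more than 7.5 mm) (value of joint sleeve above 0.0075 m), for 0.1 s.
2. the bit is clear out of the chuck (distance between bit_center and mouth above 0.103 m), for 0.1 s.
At the end, for the whole second after the job is handed in: The bit rests in the chuck within 5 mm of its fully-home place, with its hex-key end sticking out (the end more than 125 mm in front of the mouth), the sleeve within 2 mm of fully forward, and the bit still (distance between bit_center and seat below 0.005 m and x of hex_end in the frame of mouth below -0.125 m and value of joint sleeve below 0.002 m and linear speed of bit below 0.02 m/s); the robot touches nothing.
It fails at once if the valve, jar, spanner or boot is shifted by more than 30 mm (distance of any of valve_center, jar_center, spanner_center, boot_center from where it was at the start of the episode above 0.03 m).
It also fails if it takes over 70 s, if anything falls off the work surface, if the arm or the gripper's body presses on something with over 40 N, if the wrist force passes 120 N, or if a joint passes its speed limit or range.

## Working session

There is one attempt and no reset: what is moved stays moved. The work goes in short steps, Python scripts to look and compute and a tool call to move; the robot and the scene stay as the last step left them, time stands still between calls to the robot, and variables do not carry over. Pictures are saved under pics/ and viewed, at most 10 in all, crops included, and the job is handed in when it is done.

Besides the shell and the picture viewer there is one more tool, called after "Call:" as a command line: name --argument value ..., lists and objects as JSON in quotes. drive_tool: Moves the arm, as the interface text tells. Its arguments: {"type":"object","properties":{"moves":{"type":"array","items":{"type":"object","properties":{"delta_pos":{"type":"array","items":{"type":"number"}},"turn":{"type":"number"},"claw":{"type":"number"}}}}},"required":["moves"]}

```bash
mkdir -p pics; ls; cat > h.py <<'E'
import numpy as np,cv2
from station import monitor,cams,ticket
def cap(n,save=None):
    c=cams.capture(n)
    c['f']=240/np.tan(np.radians(c['vertical_fov'])/2)
    if save: cv2.imwrite('pics/'+save,c['color'][:,:,::-1])
    return c
def ray(c,u,v):
    d=np.array([(u-c['cx'])/c['f'],(v-c['cy'])/c['f'],1.]);E=c['extrinsics'];return E[:3,3],E[:3,:3]@d
def plane(c,u,v,z):
    o,d=ray(c,u,v);return o+d*(z-o[2])/d[2]
def pts(c):
    v,u=np.mgrid[:480,:640];z=c['range_z'];P=np.stack([(u-c['cx'])/c['f']*z,(v-c['cy'])/c['f']*z,z],-1)
    return P@c['extrinsics'][:3,:3].T+c['extrinsics'][:3,3]
E
python3 - <<'E'
from h import *
for n in('scene','top'):
    c=cap(n,n+'0.png');print(n,c['vertical_fov'],c['cx'],c['cy'],c['extrinsics'].round(3).tolist())
    np.savez(n+'0.npz',**c)
s=monitor.sense();print(s)
E
```

```text
pics
scene 47.97921006129553 314.83284228562184 239.7348810405408 [[-0.784, 0.479, -0.395, 1.11], [0.621, 0.621, -0.479, 0.516], [0.015, -0.621, -0.784, 1.077], [0.0, 0.0, 0.0, 1.0]]
top 49.672199233738546 318.7006502513191 236.94689163577692 [[0.013, -0.998, 0.065, 0.524], [-1.0, -0.012, 0.017, -0.065], [-0.016, -0.065, -0.998, 1.228], [0.0, 0.0, 0.0, 1.0]]
{'time_s': 0.1, 'joints': array([-4.88380442e+01,  2.20870823e+01,  3.88908826e-01, -2.62433362e-02,
       -6.84099504e+01, -1.48161783e+01]), 'joint_velocities': array([-0.00404355, -0.05239319,  0.07460292,  0.09478571,  0.02508747,
        0.01042861]), 'effort': array([ 1.61041844e-04, -3.91689241e+01,  1.87935126e+01,  4.23187315e+00,
        1.34535177e-02, -6.38292227e-05]), 'tcp_pos': array([ 0.27715401, -0.55960376,  0.2215678 ]), 'ee_rot': array([[-8.96207073e-01, -4.43635023e-01, -9.21419029e-04],
       [-4.43635974e-01,  8.96205461e-01,  1.70101334e-03],
       [ 7.11516734e-05,  1.93323482e-03, -9.99998129e-01]]), 'wrist_force': array([-0.23924399, -0.88169873,  0.17632074]), 'moment': array([ 0.03571093, -0.04774615, -0.0157133 ]), 'gripper_force': 0.0, 'gripper_width': 1.0032674749295192}
```

View pics/top0.png

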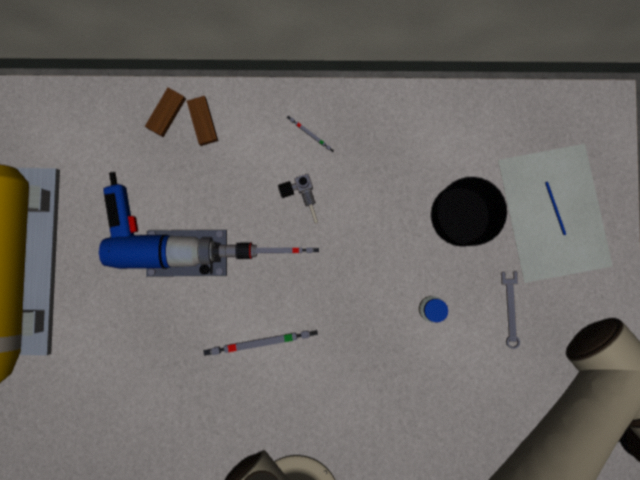

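View pics/scene0.png

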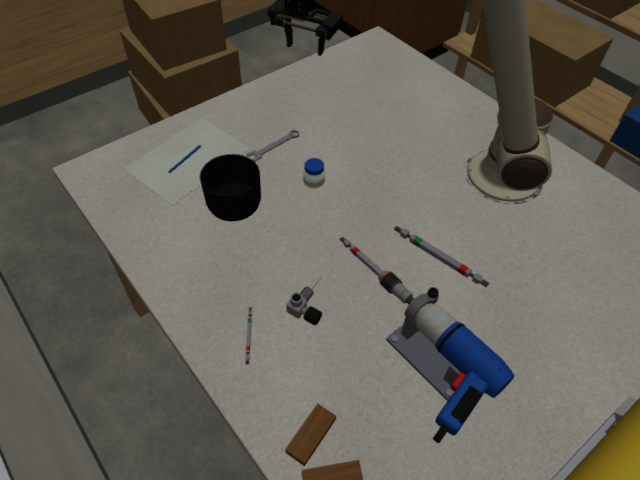

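The top view shows the bit in the chuck running from (255,250) to (318,250), with its red band at about (295,250). The sleeve is at (243,250), the valve at (302,187), the jar at (433,309), the boot at (469,211) and the spanner at (511,310).

Three bits look alike: a large one on the bench at (260,342), a small one on the bench at (310,133), and the one in the chuck at (285,250). The one in the chuck is the one meant, because it is middle-sized, red end out and clamped in the drill. I'll confirm that in one crop.

```bash
python3 - <<'E'
from h import *
c=dict(np.load('top0.npz'));P=pts(c)
im=c['color'];cv2.imwrite('pics/crop.png',cv2.resize(im[100:370,190:350,::-1],None,fx=2.2,fy=2.2,interpolation=cv2.INTER_CUBIC)[:600])
# bit columns: points higher than 0.09
for u in range(228,324,4):
    col=P[225:275,u];m=np.where(col[:,2]>0.085)[0]
    if len(m):
        a=plane(c,u,225+m.mean(),.11);print(u,m.min()+225,m.max()+225,a.round(4),col[m,2].max().round(4))
for a,b,z in(((205,352),(317,332),.01),((288,117),(333,151),.005),((254,250),(319,250),.11)):
    print(np.linalg.norm(plane(c,*a,z)-plane(c,*b,z)))
s=dict(np.load('scene0.npz'));Q=pts(s)
m=(Q[...,2]>.098)&(Q[...,2]<.125)
for n,CC in(('top',c),('scene',s)):
    hsv=cv2.cvtColor(CC['color'],cv2.COLOR_RGB2HSV);r=((hsv[...,0]<8)|(hsv[...,0]>172))&(hsv[...,1]>140)&(hsv[...,2]>60)
    nn,l,st,ce=cv2.connectedComponentsWithStats(r.astype(np.uint8))
    for i in range(1,nn):
        if st[i,4]>8: print(n,ce[i].round(1),st[i],plane(CC,*ce[i],.11).round(4))
E
```

```text
228 244 256 [0.5662 0.1501 0.11  ] 0.1268
232 244 256 [0.5663 0.1414 0.11  ] 0.1239
236 242 258 [0.5664 0.1328 0.11  ] 0.1271
240 242 258 [0.5665 0.1241 0.11  ] 0.1271
244 242 258 [0.5667 0.1154 0.11  ] 0.1279
248 242 258 [0.5668 0.1068 0.11  ] 0.1301
252 244 262 [0.565  0.0981 0.11  ] 1.2276
256 245 255 [0.567  0.0894 0.11  ] 0.1192
260 247 252 [0.5682 0.0808 0.11  ] 0.117
264 247 252 [0.5683 0.0721 0.11  ] 0.114
268 247 252 [0.5684 0.0635 0.11  ] 0.1172
272 247 252 [0.5685 0.0548 0.11  ] 0.1147
276 247 252 [0.5686 0.0462 0.11  ] 0.1171
280 247 252 [0.5687 0.0375 0.11  ] 0.1133
284 247 267 [0.5634 0.0288 0.11  ] 1.2276
288 247 252 [0.5689 0.0202 0.11  ] 0.1144
292 247 252 [0.569  0.0116 0.11  ] 0.1152
296 247 252 [0.5691 0.003  0.11  ] 0.1129
300 247 252 [ 0.5692 -0.0057  0.11  ] 0.1148
304 244 250 [ 0.5731 -0.0143  0.11  ] 1.2276
308 247 252 [ 0.5695 -0.023   0.11  ] 0.1145
312 248 261 [ 0.5646 -0.0317  0.11  ] 1.2276
316 247 251 [ 0.5708 -0.0402  0.11  ] 0.1063
0.2649383167409348
0.13619718377246598
0.14048511272289285
top [298.5 124.6] [297 123   4   4  11] [0.8431 0.0019 0.11  ]
top [132.1 223.7] [128 216   9  17 101] [0.6208 0.361  0.11  ]
top [249.5 251. ] [249 245   2  13  23] [0.5645 0.1034 0.11  ]
top [295.2 249.9] [292 248   7   5  31] [0.5682 0.0047 0.11  ]
top [231.6 347.5] [228 344   8   8  56] [0.358  0.1374 0.11  ]
scene [355.2 249.6] [352 247   8   6  28] [0.5686 0.0026 0.11  ]
scene [462.9 267.8] [459 264   9   9  44] [0.4133 0.1864 0.11  ]
scene [384.3 275.5] [380 272  10  10  19] [0.5651 0.095  0.11  ]
scene [247.7 347.6] [246 346   4   4  14] [0.8961 0.0564 0.11  ]
scene [458.  379.6] [452 372  14  17 110] [0.6182 0.3579 0.11  ]
```

View pics/crop.png

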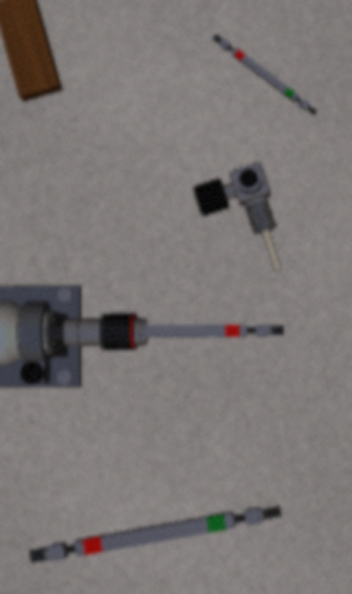

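The crop confirms it. The bit in the chuck, with its red band out, is the middle one: the other two measure about 265 mm and 136 mm, and it is 200 mm. The chuck axis runs along world +y at x≈0.568, and the mouth is at y≈0.088. Next I'll go above the chuck.

Call:
drive_tool --moves '[{"delta_pos": [-46,39,0]},{"delta_pos": [-46,39,0]},{"delta_pos": [-46,39,0]},{"delta_pos": [-46,39,0]},{"delta_pos": [-46,39,0]},{"delta_pos": [-46,39,0]},{"delta_pos": [-46,39,0]},{"delta_pos": [-46,39,0]},{"delta_pos": [-46,39,0]},{"delta_pos": [-46,39,0]},{"delta_pos": [-46,39,0]},{"delta_pos": [-46,39,0]}]'

```text
invalid input
```

Call:
drive_tool --moves '[{"turn": -0.185},{"turn": -0.185},{"turn": -0.185},{"turn": -0.185},{"turn": -0.185},{"turn": -0.185},{"turn": 0}]'

```text
invalid input
```

```bash
python3 - <<'E'
from h import *
c=cap('wrist','w1.png');np.savez('w1.npz',**c);print(c['extrinsics'].round(4).tolist(),c['f'])
s=monitor.sense();print(s['time_s'],s['joints'],s['tcp_pos'],s['ee_rot'].round(4).tolist())
E
```

```text
[[-0.4436, 0.8581, 0.2588, 0.2058], [0.8962, 0.4243, 0.1293, -0.596], [0.0011, 0.2893, -0.9572, 0.3838], [0.0, 0.0, 0.0, 1.0]] 403.65422053896606
0.15 [-4.88395138e+01  2.20817221e+01  3.99253485e-01 -1.76919462e-02
 -6.84117714e+01 -1.48181222e+01] [ 0.2771582  -0.55969672  0.22171711] [[-0.8962, -0.4436, -0.0009], [-0.4436, 0.8962, 0.0014], [0.0001, 0.0017, -1.0]]
```

View pics/w1.png

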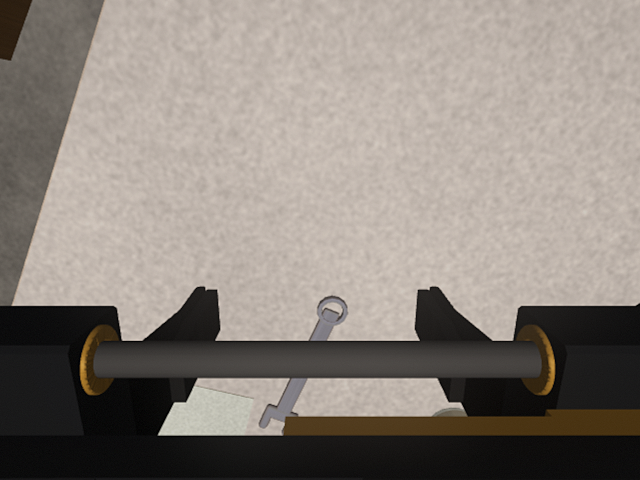

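The wrist view still shows the start position, with the spanner at (320,350) between the fingertips at (210,290) and (425,290). The moves were rejected, so I'll give all three fields in every row.

Call:
drive_tool --moves '[{"delta_pos": [-46,39,0],"turn": 0,"claw": 1},{"delta_pos": [-46,39,0],"turn": 0,"claw": 1},{"delta_pos": [-46,39,0],"turn": 0,"claw": 1},{"delta_pos": [-46,39,0],"turn": 0,"claw": 1},{"delta_pos": [-46,39,0],"turn": 0,"claw": 1},{"delta_pos": [-46,39,0],"turn": 0,"claw": 1},{"delta_pos": [-46,39,0],"turn": 0,"claw": 1},{"delta_pos": [-46,39,0],"turn": 0,"claw": 1},{"delta_pos": [-46,39,0],"turn": 0,"claw": 1},{"delta_pos": [-46,39,0],"turn": 0,"claw": 1},{"delta_pos": [-46,39,0],"turn": 0,"claw": 1},{"delta_pos": [-46,39,0],"turn": 0,"claw": 1}]'

```text
time_s: 1.65
tcp_pos: [0.5647, 0.1063, 0.2224]
ee_rot: [[-0.896, -0.444, -0.0], [-0.444, 0.896, -0.0], [0.0, -0.0, -1.0]]
wrist_force: [1.4, -1.6, 0.2]
gripper_width: 1.001
gripper_force: 0.0
```

Call:
drive_tool --moves '[{"delta_pos": [0,0,0],"turn": -0.185,"claw": 1},{"delta_pos": [0,0,0],"turn": -0.185,"claw": 1},{"delta_pos": [0,0,0],"turn": -0.185,"claw": 1},{"delta_pos": [0,0,0],"turn": -0.185,"claw": 1},{"delta_pos": [0,0,0],"turn": -0.185,"claw": 1},{"delta_pos": [0,0,0],"turn": -0.185,"claw": 1},{"delta_pos": [0,0,0],"turn": 0,"claw": 1}]'

```text
time_s: 2.52
tcp_pos: [0.5641, 0.1042, 0.2222]
ee_rot: [[-0.003, -1.0, -0.001], [-1.0, 0.003, -0.0], [0.0, 0.001, -1.0]]
wrist_force: [-0.7, -0.7, 0.3]
gripper_width: 0.996
gripper_force: 0.0
```

```bash
python3 - <<'E'
from h import *
c=cap('wrist','w2.png');np.savez('w2.npz',**c);print(c['extrinsics'].round(4).tolist(),c['f'])
s=monitor.sense();print(s['time_s'],s['joints'],s['tcp_pos'],s['ee_rot'].round(4).tolist())
E
```

```text
[[-1.0, 0.0031, 0.0011, 0.5638], [0.0033, 0.9576, 0.2882, 0.0239], [-0.0001, 0.2882, -0.9576, 0.3845], [0.0, 0.0, 0.0, 1.0]] 403.65422053896606
2.575 [ 2.66359255e+01  1.70900710e+01 -6.94474121e+00 -9.25533558e-03
 -6.60010111e+01 -2.68791725e+01] [0.56417834 0.10424012 0.22227513] [[-0.0043, -1.0, -0.0006], [-1.0, 0.0043, -0.0001], [0.0002, 0.0006, -1.0]]
```

View pics/w2.png

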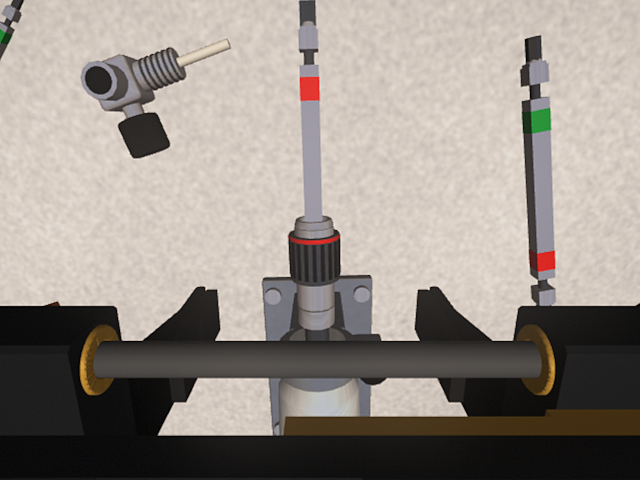

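The wrist view shows the bit from (307,0) to (313,215), its red band at (310,88), the sleeve's red ring at (314,239) and the sleeve body at (314,262). Next I'll fit the axis. The J1 offset means the half turn stays within joint 6's range.

```bash
python3 - <<'E'
from h import *
c=dict(np.load('w2.npz'));P=pts(c);im=c['color']
g=cv2.cvtColor(im,cv2.COLOR_RGB2GRAY).astype(float)
X=[]
for v in list(range(108,205,8))+list(range(74,100,6)):
    P_=P[v,270:350];m=np.where((P_[:,2]>.1)&(P_[:,2]<.125))[0]
    d=np.abs(np.diff(cv2.GaussianBlur(im,(3,3),0)[v,290:335].astype(float).sum(1)))
    u=270+(m.min()+m.max())/2; a=plane(c,u,v,.114); X.append(a); print(v,m.min()+270,m.max()+270,a.round(4),np.median(P_[m,2]).round(4))
X=np.array(X);print('fit',np.polyfit(X[:,1],X[:,0],1), np.polyval(np.polyfit(X[:,1],X[:,0],1),[.053,.115]))
for v in range(245,280,6):
    P_=P[v,270:360];m=np.where((P_[:,2]>.1)&(P_[:,2]<.14))[0];u=270+(m.min()+m.max())/2;print('sl',v,m.min()+270,m.max()+270,plane(c,u,v,.115).round(4),P_[m,2].max(),P_[m][P_[m,2].argmax()].round(4))
hsv=cv2.cvtColor(im,cv2.COLOR_RGB2HSV);r=((hsv[...,0]<8)|(hsv[...,0]>172))&(hsv[...,1]>140)&(hsv[...,2]>60)
nn,l,st,ce=cv2.connectedComponentsWithStats(r.astype(np.uint8))
for i in range(1,nn):
    if st[i,4]>30:
        mm=l==i; q=P[mm];q=q[(q[:,2]>.05)&(q[:,2]<.2)];print(ce[i].round(1),st[i],q.min(0).round(4) if len(q) else 0,q.max(0).round(4) if len(q) else 0, plane(c,*ce[i],.116).round(4))
E
```

```text
108 301 319 [0.5683 0.0156 0.114 ] 0.1138
116 302 319 [0.568  0.0205 0.114 ] 0.1135
124 302 320 [0.5677 0.0254 0.114 ] 0.1137
132 302 320 [0.5677 0.0303 0.114 ] 0.1138
140 302 320 [0.5678 0.0354 0.114 ] 0.1144
148 303 320 [0.5675 0.0404 0.114 ] 0.1139
156 303 320 [0.5675 0.0456 0.114 ] 0.1145
164 303 321 [0.5672 0.0507 0.114 ] 0.1142
172 304 321 [0.5669 0.056  0.114 ] 0.1146
180 304 321 [0.567  0.0613 0.114 ] 0.1147
188 304 321 [0.567  0.0667 0.114 ] 0.1152
196 304 321 [0.567  0.0721 0.114 ] 0.1149
204 305 321 [0.5667 0.0776 0.114 ] 0.1152
74 300 318 [ 0.5687 -0.0044  0.114 ] 0.1132
80 300 319 [ 0.5684 -0.0009  0.114 ] 0.1134
86 300 319 [0.5685 0.0026 0.114 ] 0.1138
92 300 319 [0.5685 0.0061 0.114 ] 0.1139
98 301 319 [0.5682 0.0096 0.114 ] 0.1134
fit [-0.02341775  0.5684932 ] [0.56725206 0.56580016]
sl 245 289 340 [0.5658 0.1064 0.115 ] 0.1292882296523482 [0.5687 0.102  0.1293]
sl 251 289 340 [0.5659 0.1108 0.115 ] 0.12933601518635346 [0.5621 0.1062 0.1293]
sl 257 289 340 [0.5659 0.1153 0.115 ] 0.12935058484456224 [0.5668 0.1104 0.1294]
sl 263 290 340 [0.5656 0.1197 0.115 ] 0.12894681672423408 [0.5648 0.1148 0.1289]
sl 269 290 340 [0.5656 0.1243 0.115 ] 0.13021523055534795 [0.5662 0.1186 0.1302]
sl 275 291 340 [0.5652 0.1288 0.115 ] 0.1292278126877796 [0.5608 0.1233 0.1292]
[309.   88.1] [300  77  19  24 439] [ 0.5631 -0.0029  0.1116] [0.5745 0.0108 0.1155] [0.5688 0.0039 0.116 ]
[314.1 240.6] [289 234  51  11 226] [0.5488 0.0984 0.1139] [0.5836 0.1024 0.1296] [0.5661 0.103  0.116 ]
[542.3 260.3] [529 249  26  23 432] 0 0 [0.4056 0.1179 0.116 ]
```

Call:
drive_tool --moves '[{"delta_pos": [-11,-1.5,0],"turn": -0.028,"claw": 1},{"delta_pos": [0,0,30],"turn": 0,"claw": 1},{"delta_pos": [0,0,35],"turn": 0,"claw": 1},{"delta_pos": [0,0,30],"turn": 0,"claw": 1},{"delta_pos": [0,0,20],"turn": 0,"claw": 1},{"delta_pos": [0,0,16],"turn": 0,"claw": 1},{"delta_pos": [0,0,0],"turn": 0,"claw": 1},{"delta_pos": [0,0,0],"turn": 0,"claw": 1}]'

```text
time_s: 3.58
tcp_pos: [0.5666, 0.1157, 0.0924]
ee_rot: [[0.027, -1.0, 0.002], [-1.0, -0.027, 0.0], [-0.0, -0.002, -1.0]]
wrist_force: [-0.1, -0.7, 0.6]
gripper_width: 1.002
gripper_force: 0.0
```

Call:
drive_tool --moves '[{"delta_pos": [0,0.8,0],"turn": 0.003,"claw": 1},{"delta_pos": [0,0,0],"turn": 0,"claw": 0.35},{"delta_pos": [0,0,0],"turn": 0,"claw": 0.35},{"delta_pos": [0,0,0],"turn": 0,"claw": 0.3},{"delta_pos": [0,0,0],"turn": 0,"claw": 0.3},{"delta_pos": [0,0,0],"turn": 0,"claw": 0.3},{"delta_pos": [0,0,0],"turn": 0,"claw": 0.3},{"delta_pos": [0,0,0],"turn": 0,"claw": 0.3}]'

```text
time_s: 4.58
tcp_pos: [0.5661, 0.1154, 0.0917]
ee_rot: [[0.024, -1.0, 0.002], [-1.0, -0.024, 0.001], [-0.001, -0.002, -1.0]]
wrist_force: [4.1, -1.3, -1.4]
gripper_width: 0.394
gripper_force: 30.0
```

Call:
drive_tool --moves '[{"delta_pos": [-3,0,0],"turn": 0,"claw": 0.3},{"delta_pos": [-3,0,0],"turn": 0,"claw": 0.3},{"delta_pos": [-2,0,0],"turn": 0,"claw": 0.3},{"delta_pos": [-2,0,0],"turn": 0,"claw": 0.3},{"delta_pos": [-1,0,0],"turn": 0,"claw": 0.3},{"delta_pos": [0,0,0],"turn": 0,"claw": 0.3},{"delta_pos": [0,0,0],"turn": 0,"claw": 0.3}]'

```text
time_s: 5.45
tcp_pos: [0.5659, 0.1255, 0.0916]
ee_rot: [[0.024, -1.0, 0.002], [-1.0, -0.024, -0.001], [0.001, -0.002, -1.0]]
wrist_force: [4.1, -4.3, -2.4]
gripper_width: 0.394
gripper_force: 30.0
```

Call:
drive_tool --moves '[{"delta_pos": [0,0,0],"turn": 0,"claw": 1},{"delta_pos": [0,0,0],"turn": 0,"claw": 1},{"delta_pos": [0,0,0],"turn": 0,"claw": 1},{"delta_pos": [0,0,0],"turn": 0,"claw": 1},{"delta_pos": [24,0,0],"turn": 0,"claw": 1},{"delta_pos": [24,0,0],"turn": 0,"claw": 1},{"delta_pos": [24,0,0],"turn": 0,"claw": 1},{"delta_pos": [0,0,0],"turn": 0,"claw": 1},{"delta_pos": [0,0,0],"turn": 0,"claw": 1}]'

```text
time_s: 6.58
tcp_pos: [0.5667, 0.0546, 0.0916]
ee_rot: [[0.024, -1.0, 0.0], [-1.0, -0.024, 0.0], [-0.0, -0.0, -1.0]]
wrist_force: [0.3, 0.6, -1.2]
gripper_width: 1.0
gripper_force: 0.0
```

```bash
python3 - <<'E'
from h import *
c=cap('wrist','w3.png');P=pts(c)
for n in('scene','wrist'):
    c=cap(n) ;hsv=cv2.cvtColor(c['color'],cv2.COLOR_RGB2HSV);r=((hsv[...,0]<8)|(hsv[...,0]>172))&(hsv[...,1]>140)&(hsv[...,2]>60)
    nn,l,st,ce=cv2.connectedComponentsWithStats(r.astype(np.uint8))
    for i in range(1,nn):
        if st[i,4]>8: print(n,ce[i].round(1),st[i],plane(c,*ce[i],.116).round(4))
E
```

```text
scene [462.8 267.9] [459 264   9   9  46] [0.418  0.1884 0.116 ]
scene [388.2 278. ] [384 275  10   8  20] [0.5663 0.1075 0.116 ]
scene [247.7 347.6] [246 346   4   4  14] [0.8974 0.0592 0.116 ]
scene [457.8 379.8] [452 372  14  17 113] [0.6217 0.359  0.116 ]
wrist [314.7 207.4] [ 298  189   35   39 1312] [0.5686 0.0032 0.116 ]
```

Call:
drive_tool --moves '[{"delta_pos": [2,-0.5,0],"turn": 0,"claw": 1},{"delta_pos": [0,0,0],"turn": 0,"claw": 0},{"delta_pos": [0,0,0],"turn": 0,"claw": 0},{"delta_pos": [0,0,0],"turn": 0,"claw": 0},{"delta_pos": [0,0,0],"turn": 0,"claw": 0},{"delta_pos": [0,0,0],"turn": 0,"claw": 0},{"delta_pos": [0,0,0],"turn": 0,"claw": 0},{"delta_pos": [0,0,0],"turn": 0,"claw": 0},{"delta_pos": [0,0,0],"turn": 0,"claw": 0}]'

```text
time_s: 7.85
tcp_pos: [0.5671, 0.0523, 0.0915]
ee_rot: [[0.024, -1.0, -0.0], [-1.0, -0.024, -0.0], [0.0, 0.0, -1.0]]
wrist_force: [1.0, -0.7, -1.0]
gripper_width: 0.177
gripper_force: 0.0
```

Call:
drive_tool --moves '[{"delta_pos": [0,0,0],"turn": 0,"claw": 0},{"delta_pos": [0,0,0],"turn": 0,"claw": 0},{"delta_pos": [0,0,0],"turn": 0,"claw": 0},{"delta_pos": [0,0,0],"turn": 0,"claw": 0}]'

```text
time_s: 8.35
tcp_pos: [0.5673, 0.0523, 0.0916]
ee_rot: [[0.024, -1.0, 0.0], [-1.0, -0.024, 0.0], [-0.0, -0.0, -1.0]]
wrist_force: [0.3, -0.1, 0.5]
gripper_width: 0.136
gripper_force: 30.0
```

Call:
drive_tool --moves '[{"delta_pos": [3,0,0],"turn": 0,"claw": 0},{"delta_pos": [7,0,0],"turn": 0,"claw": 0},{"delta_pos": [10,0,0],"turn": 0,"claw": 0},{"delta_pos": [10,0,0],"turn": 0,"claw": 0},{"delta_pos": [10,0,0],"turn": 0,"claw": 0},{"delta_pos": [10,0,0],"turn": 0,"claw": 0},{"delta_pos": [10,0,0],"turn": 0,"claw": 0},{"delta_pos": [10,0,0],"turn": 0,"claw": 0},{"delta_pos": [10,0,0],"turn": 0,"claw": 0},{"delta_pos": [10,0,0],"turn": 0,"claw": 0},{"delta_pos": [0,0,0],"turn": 0,"claw": 0}]'

```text
time_s: 9.72
tcp_pos: [0.5692, -0.0384, 0.0915]
ee_rot: [[0.023, -1.0, -0.0], [-1.0, -0.023, 0.0], [-0.0, 0.0, -1.0]]
wrist_force: [0.7, 0.5, -2.2]
gripper_width: 0.133
gripper_force: 30.0
```

```bash
python3 - <<'E'
from h import *
c=cap('scene');cv2.imwrite('pics/s2.png',cv2.resize(c['color'][170:370,270:490,::-1],None,fx=3,fy=3))
c=cap('wrist');cv2.imwrite('pics/w4.png',c['color'][:,:,::-1]);print(monitor.sense()['joints'])
E
```

```text
[ 1.24726282e+01  2.40988714e+01 -1.71743432e+01 -5.34490169e-03
 -4.87221735e+01 -1.11068442e+01]
```

View pics/s2.png

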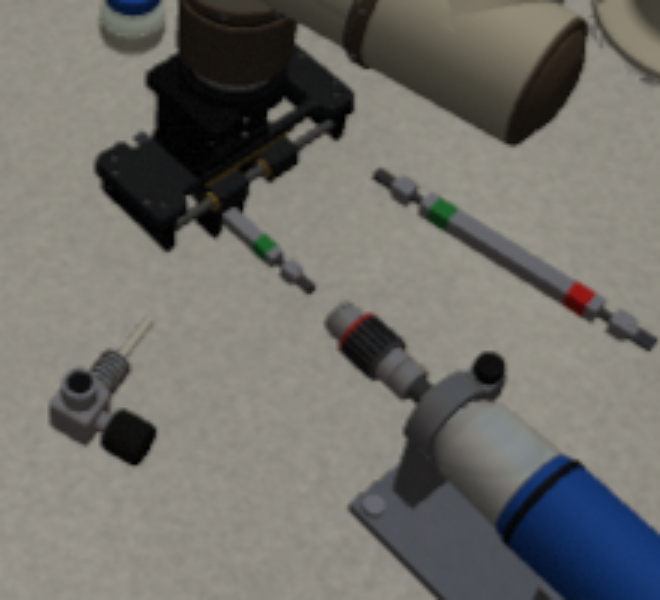

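The crop shows the bit clear of the chuck, with the green end at (290,270) pointing towards the mouth at (340,318). Now the half turn.

Call:
drive_tool --moves '[{"delta_pos": [0,0,0],"turn": -0.185,"claw": 0},{"delta_pos": [0,0,0],"turn": -0.185,"claw": 0},{"delta_pos": [0,0,0],"turn": -0.185,"claw": 0},{"delta_pos": [0,0,0],"turn": -0.185,"claw": 0},{"delta_pos": [0,0,0],"turn": -0.185,"claw": 0},{"delta_pos": [0,0,0],"turn": -0.185,"claw": 0},{"delta_pos": [0,0,0],"turn": -0.185,"claw": 0},{"delta_pos": [0,0,0],"turn": -0.185,"claw": 0},{"delta_pos": [0,0,0],"turn": -0.185,"claw": 0},{"delta_pos": [0,0,0],"turn": -0.185,"claw": 0},{"delta_pos": [0,0,0],"turn": -0.185,"claw": 0},{"delta_pos": [0,0,0],"turn": -0.185,"claw": 0}]'

```text
time_s: 11.32
tcp_pos: [0.5693, -0.0372, 0.0916]
ee_rot: [[0.778, 0.629, 0.0], [0.629, -0.778, 0.0], [0.0, 0.0, -1.0]]
wrist_force: [-0.2, 0.2, -2.5]
gripper_width: 0.136
gripper_force: 30.0
```

Call:
drive_tool --moves '[{"delta_pos": [0,0,0],"turn": -0.185,"claw": 0},{"delta_pos": [0,0,0],"turn": -0.185,"claw": 0},{"delta_pos": [0,0,0],"turn": -0.185,"claw": 0},{"delta_pos": [0,0,0],"turn": -0.185,"claw": 0},{"delta_pos": [0,0,0],"turn": -0.182,"claw": 0},{"delta_pos": [0,0,0],"turn": 0,"claw": 0},{"delta_pos": [0,0,0],"turn": 0,"claw": 0}]'

```text
time_s: 12.2
tcp_pos: [0.5693, -0.0374, 0.0916]
ee_rot: [[-0.022, 1.0, 0.0], [1.0, 0.022, 0.0], [0.0, 0.0, -1.0]]
wrist_force: [0.1, 0.0, -2.1]
gripper_width: 0.134
gripper_force: 30.0
```

```bash
python3 - <<'E'
from h import *
c=cap('scene');cv2.imwrite('pics/s3.png',cv2.resize(c['color'][200:320,310:430,::-1],None,fx=5,fy=5))
s=monitor.sense();print(s['tcp_pos'],s['ee_rot'].round(4).tolist(),s['joints'])
P=pts(c)
hsv=cv2.cvtColor(c['color'],cv2.COLOR_RGB2HSV);r=((hsv[...,0]<8)|(hsv[...,0]>172))&(hsv[...,1]>140)&(hsv[...,2]>60)
nn,l,st,ce=cv2.connectedComponentsWithStats(r.astype(np.uint8))
for i in range(1,nn):
    if st[i,4]>8: q=P[l==i];print(ce[i].round(1),st[i],np.median(q,0).round(4))
# bit points beyond fingers toward chuck
m=(abs(P[...,0]-.567)<.012)&(P[...,2]>.09)&(P[...,2]<.13)
for y in np.arange(-.02,.07,.01):
    k=m&(abs(P[...,1]-y)<.005); q=P[k]
    if len(q):print(y.round(3),len(q),np.median(q,0).round(4),q[:,2].max().round(4))
E
```

```text
[ 0.56925239 -0.03748067  0.09156131] [[-0.0226, 0.9997, 0.0], [0.9997, 0.0226, 0.0], [0.0, 0.0, -1.0]] [ 1.24991413e+01  2.40968473e+01 -1.71772918e+01 -1.79280015e-03
 -4.87247595e+01  1.68798152e+02]
[356.8 251.3] [354 249   7   6  29] [0.5712 0.0112 0.1145]
[462.8 268.1] [459 264   9  10  48] [0.3478 0.1546 0.0167]
[388.1 278. ] [384 275  10   8  21] [0.5716 0.1118 0.1275]
[247.7 347.6] [246 346   4   4  14] [0.8736 0.0085 0.0097]
[457.8 379.8] [452 372  14  17 113] [0.624  0.3598 0.1201]
-0.02 30 [ 0.5724 -0.0203  0.1139] 0.1178
-0.01 29 [ 0.5718 -0.0105  0.1134] 0.1171
0.0 27 [ 0.5736 -0.0009  0.1129] 0.1177
0.01 32 [0.5726 0.0109 0.1136] 0.1172
0.02 31 [0.571  0.0201 0.1108] 0.1169
0.03 15 [0.5708 0.032  0.1105] 0.1175
0.04 37 [0.5713 0.0403 0.1117] 0.1171
0.05 19 [0.5699 0.0492 0.1082] 0.1126
0.06 11 [0.5686 0.0575 0.108 ] 0.1125
```

View pics/s3.png

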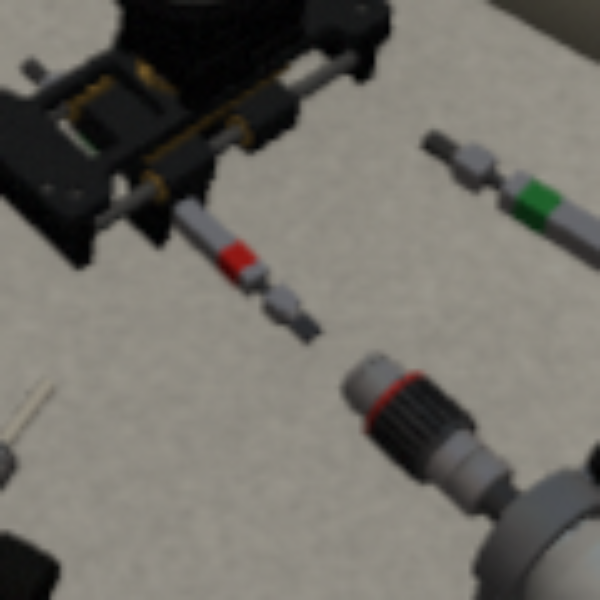

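The crop shows the red end at (310,330) now pointing into the chuck mouth at (365,385), nearly level. Now inserting.

Call:
drive_tool --moves '[{"delta_pos": [10,0,0],"turn": 0,"claw": 0},{"delta_pos": [10,0,0],"turn": 0,"claw": 0},{"delta_pos": [6,0,0],"turn": 0,"claw": 0},{"delta_pos": [4,0,0],"turn": 0,"claw": 0},{"delta_pos": [4,0,0],"turn": 0,"claw": 0},{"delta_pos": [4,0,0],"turn": 0,"claw": 0},{"delta_pos": [4,0,0],"turn": 0,"claw": 0},{"delta_pos": [0,0,0],"turn": 0,"claw": 0}]'

```text
time_s: 13.25
tcp_pos: [0.5683, 0.0045, 0.0916]
ee_rot: [[-0.025, 1.0, 0.0], [1.0, 0.025, 0.0], [0.0, 0.0, -1.0]]
wrist_force: [0.6, 0.3, -2.8]
gripper_width: 0.134
gripper_force: 30.0
```

Call:
drive_tool --moves '[{"delta_pos": [3,0,0],"turn": 0,"claw": 0},{"delta_pos": [3,0,0],"turn": 0,"claw": 0},{"delta_pos": [4,0,0],"turn": 0,"claw": 0},{"delta_pos": [4,0,0],"turn": 0,"claw": 0},{"delta_pos": [0,0,0],"turn": 0,"claw": 0}]'

```text
time_s: 13.88
tcp_pos: [0.5675, 0.0138, 0.0925]
ee_rot: [[-0.024, 1.0, -0.002], [1.0, 0.024, -0.007], [-0.007, -0.002, -1.0]]
wrist_force: [1.5, -18.2, 2.0]
gripper_width: 0.13
gripper_force: 30.0
```

```bash
python3 - <<'E'
from h import *
c=cap('scene');im=c['color']
P=pts(c)
hsv=cv2.cvtColor(im,cv2.COLOR_RGB2HSV);r=((hsv[...,0]<8)|(hsv[...,0]>172))&(hsv[...,1]>140)&(hsv[...,2]>60)
nn,l,st,ce=cv2.connectedComponentsWithStats(r.astype(np.uint8))
for i in range(1,nn):
    if st[i,4]>8: q=P[l==i];print(ce[i].round(1),st[i],np.median(q,0).round(4),plane(c,*ce[i],.114).round(4))
w=cap('wrist')
hsv=cv2.cvtColor(w['color'],cv2.COLOR_RGB2HSV);r=(abs(hsv[...,0].astype(int)-65)<20)&(hsv[...,1]>100)&(hsv[...,2]>50)
Q=pts(w)
nn,l,st,ce=cv2.connectedComponentsWithStats(r.astype(np.uint8))
for i in range(1,nn):
    if st[i,4]>60: q=Q[l==i];print('green',ce[i].round(1),st[i],np.median(q,0).round(4),plane(w,*ce[i],.116).round(4))
for v in range(100,300,12):
    p=Q[v];m=np.where((p[:,2]>.09)&(p[:,2]<.125)&(abs(p[:,0]-.568)<.02))[0]
    if len(m):print(v,m.min(),m.max(),np.median(p[m],0).round(4))
E
```

```text
[372.5 265. ] [369 262   8   7  32] [0.5695 0.061  0.1154] [0.5687 0.0602 0.114 ]
[462.8 267.9] [459 264   9   9  46] [0.3471 0.1551 0.0161] [0.4165 0.1878 0.114 ]
[388.2 278. ] [384 275  10   8  20] [0.5731 0.1121 0.1266] [0.5651 0.1067 0.114 ]
[247.7 347.6] [246 346   4   4  14] [0.8742 0.0082 0.0103] [0.897  0.0583 0.114 ]
[457.8 379.8] [452 372  14  17 113] [0.6241 0.3598 0.1202] [0.6207 0.3586 0.114 ]
green [  3.7 232.3] [  0 213  13  31 208] [0.3754 0.0216 0.0165] [0.4549 0.052  0.116 ]
100 280 361 [0.5666 0.0988 0.1221]
112 281 360 [0.5665 0.0953 0.1225]
124 282 359 [0.5668 0.0918 0.1218]
136 301 336 [0.5661 0.0878 0.1146]
148 301 336 [0.5662 0.0839 0.1148]
160 310 327 [0.5663 0.0796 0.1113]
172 310 327 [0.5664 0.0755 0.1116]
184 301 335 [0.5663 0.0717 0.1149]
196 301 335 [0.5664 0.0676 0.115 ]
208 301 335 [0.5665 0.0633 0.115 ]
220 301 335 [0.5666 0.059  0.1152]
232 301 335 [0.5667 0.0547 0.1155]
244 302 334 [0.5668 0.0501 0.1152]
256 302 334 [0.5671 0.0456 0.1153]
268 302 334 [0.5671 0.041  0.1154]
280 302 333 [0.567  0.0361 0.1152]
292 283 352 [0.5669 0.0242 0.0988]
```

Call:
drive_tool --moves '[{"delta_pos": [-7,0,0],"turn": 0,"claw": 0},{"delta_pos": [0,0,-1],"turn": 0,"claw": 0},{"delta_pos": [0,0,0],"turn": 0,"claw": 0}]'

```text
time_s: 14.35
tcp_pos: [0.568, 0.0115, 0.0926]
ee_rot: [[-0.025, 1.0, -0.0], [1.0, 0.025, -0.0], [-0.0, -0.0, -1.0]]
wrist_force: [-0.1, -0.9, -2.2]
gripper_width: 0.136
gripper_force: 30.0
```

Call:
drive_tool --moves '[{"delta_pos": [3,0,0],"turn": 0,"claw": 0},{"delta_pos": [3,0,0],"turn": 0,"claw": 0},{"delta_pos": [3,0,0],"turn": 0,"claw": 0},{"delta_pos": [0,0,0],"turn": 0,"claw": 0}]'

```text
time_s: 14.85
tcp_pos: [0.5682, 0.021, 0.0929]
ee_rot: [[-0.025, 1.0, 0.001], [1.0, 0.025, 0.001], [0.0, 0.001, -1.0]]
wrist_force: [0.3, -1.1, 0.4]
gripper_width: 0.133
gripper_force: 30.0
```

Call:
drive_tool --moves '[{"delta_pos": [4,0,0],"turn": 0,"claw": 0},{"delta_pos": [4,0,0],"turn": 0,"claw": 0},{"delta_pos": [4,0,0],"turn": 0,"claw": 0},{"delta_pos": [4,0,0],"turn": 0,"claw": 0},{"delta_pos": [0,0,0],"turn": 0,"claw": 0}]'

```text
time_s: 15.48
tcp_pos: [0.5676, 0.037, 0.0926]
ee_rot: [[-0.025, 1.0, 0.001], [1.0, 0.025, 0.001], [0.001, 0.001, -1.0]]
wrist_force: [0.2, 0.1, 0.5]
gripper_width: 0.136
gripper_force: 30.0
```

Call:
drive_tool --moves '[{"delta_pos": [4,0,0],"turn": 0,"claw": 0},{"delta_pos": [4,0,0],"turn": 0,"claw": 0},{"delta_pos": [3,0,0],"turn": 0,"claw": 0},{"delta_pos": [3,0,0],"turn": 0,"claw": 0},{"delta_pos": [2,0,0],"turn": 0,"claw": 0},{"delta_pos": [2,0,0],"turn": 0,"claw": 0},{"delta_pos": [0,0,0],"turn": 0,"claw": 0}]'

```text
time_s: 16.35
tcp_pos: [0.5671, 0.0545, 0.0927]
ee_rot: [[-0.025, 1.0, 0.0], [1.0, 0.025, 0.0], [0.0, 0.0, -1.0]]
wrist_force: [0.4, -2.9, 3.8]
gripper_width: 0.135
gripper_force: 30.0
```

Call:
drive_tool --moves '[{"delta_pos": [2,0,0],"turn": 0,"claw": 0},{"delta_pos": [2,0,0],"turn": 0,"claw": 0},{"delta_pos": [0,0,0],"turn": 0,"claw": 0}]'

```text
time_s: 16.73
tcp_pos: [0.567, 0.0565, 0.0927]
ee_rot: [[-0.024, 1.0, -0.001], [1.0, 0.024, -0.003], [-0.003, -0.001, -1.0]]
wrist_force: [2.9, -9.2, 2.2]
gripper_width: 0.134
gripper_force: 30.0
```

Call:
drive_tool --moves '[{"delta_pos": [2,0,0],"turn": 0,"claw": 0},{"delta_pos": [2,0,0],"turn": 0,"claw": 0},{"delta_pos": [0,0,0],"turn": 0,"claw": 0}]'

```text
time_s: 17.1
tcp_pos: [0.5668, 0.0569, 0.0927]
ee_rot: [[-0.024, 1.0, -0.002], [1.0, 0.024, -0.008], [-0.008, -0.002, -1.0]]
wrist_force: [6.3, -22.0, 2.1]
gripper_width: 0.137
gripper_force: 30.0
```

```bash
python3 - <<'E'
from h import *
c=cap('scene');im=c['color'];t=cap('top')
for n,C in(('s',c),('t',t)):
    hsv=cv2.cvtColor(C['color'],cv2.COLOR_RGB2HSV);r=(abs(hsv[...,0].astype(int)-65)<20)&(hsv[...,1]>100)&(hsv[...,2]>40)
    nn,l,st,ce=cv2.connectedComponentsWithStats(r.astype(np.uint8))
    for i in range(1,nn):
        if st[i,4]>5: print(n,'green',ce[i].round(1),st[i],plane(C,*ce[i],.115).round(4))
w=cap('wrist','w5.png');Q=pts(w)
for v in range(90,300,10):
    p=Q[v];m=np.where((p[:,2]>.09)&(p[:,2]<.135)&(abs(p[:,0]-.568)<.02))[0]
    if len(m):print(v,m.min(),m.max(),np.median(p[m],0).round(4))
E
```

```text
s green [417.8 239.7] [415 236   7   8  34] [0.4395 0.0713 0.115 ]
s green [249. 320.] [248 319   3   3   9] [0.8606 0.009  0.115 ]
t green [321.1 141.9] [320 141   3   3   8] [ 0.8039 -0.0483  0.115 ]
t green [294.6 250.1] [292 248   6   5  29] [0.5677 0.0057 0.115 ]
t green [287.8 337.2] [284 334   9   7  53] [0.3823 0.0171 0.115 ]
90 279 360 [0.5654 0.1449 0.1221]
100 271 368 [0.5655 0.1418 0.1258]
110 267 372 [0.5656 0.139  0.1257]
120 266 373 [0.5655 0.1362 0.1261]
130 267 373 [0.5658 0.1333 0.126 ]
140 267 372 [0.5659 0.1303 0.1259]
150 267 372 [0.5662 0.1273 0.1259]
160 267 372 [0.5659 0.1243 0.1259]
170 268 371 [0.566  0.1211 0.1258]
180 268 371 [0.5661 0.118  0.1261]
190 268 370 [0.5662 0.1148 0.1259]
200 270 369 [0.5661 0.1115 0.126 ]
210 282 356 [0.5662 0.1075 0.1223]
220 282 356 [0.5665 0.104  0.1222]
230 283 356 [0.5666 0.1005 0.1222]
240 283 355 [0.5665 0.097  0.1224]
250 286 353 [0.5669 0.0932 0.1219]
260 296 343 [0.5668 0.0895 0.1218]
270 302 334 [0.5665 0.0835 0.1157]
280 302 333 [0.5664 0.0795 0.1155]
290 283 352 [0.5663 0.0674 0.0973]
```

The bit has bottomed out at 22 N, and the green band sits where the red band started. Next I'll release it and move along to the sleeve.

Call:
drive_tool --moves '[{"delta_pos": [0,0,0],"turn": 0,"claw": 1},{"delta_pos": [0,0,0],"turn": 0,"claw": 1},{"delta_pos": [0,0,0],"turn": 0,"claw": 1},{"delta_pos": [0,0,0],"turn": 0,"claw": 1},{"delta_pos": [0,0,0],"turn": 0,"claw": 1},{"delta_pos": [0,0,0],"turn": 0,"claw": 1},{"delta_pos": [0,0,0],"turn": 0,"claw": 1},{"delta_pos": [0,0,0],"turn": 0,"claw": 1}]'

```text
time_s: 18.25
tcp_pos: [0.5668, 0.0623, 0.0925]
ee_rot: [[-0.024, 1.0, -0.0], [1.0, 0.024, 0.0], [0.0, -0.0, -1.0]]
wrist_force: [0.8, 0.6, -0.1]
gripper_width: 0.945
gripper_force: 0.0
```

Call:
drive_tool --moves '[{"delta_pos": [21,0,0],"turn": 0,"claw": 1},{"delta_pos": [21,0,0],"turn": 0,"claw": 1},{"delta_pos": [21,0.4,1],"turn": 0,"claw": 1},{"delta_pos": [0,0,0],"turn": 0,"claw": 0.3},{"delta_pos": [0,0,0],"turn": 0,"claw": 0.3},{"delta_pos": [0,0,0],"turn": 0,"claw": 0.3},{"delta_pos": [0,0,0],"turn": 0,"claw": 0.3},{"delta_pos": [0,0,0],"turn": 0,"claw": 0.3},{"delta_pos": [0,0,0],"turn": 0,"claw": 0.3},{"delta_pos": [0,0,0],"turn": 0,"claw": 0.3},{"delta_pos": [0,0,0],"turn": 0,"claw": 0.3},{"delta_pos": [0,0,0],"turn": 0,"claw": 0.3}]'

```text
time_s: 19.75
tcp_pos: [0.5659, 0.1251, 0.0916]
ee_rot: [[-0.024, 1.0, 0.0], [1.0, 0.024, -0.0], [-0.0, 0.0, -1.0]]
wrist_force: [2.2, -1.5, -1.7]
gripper_width: 0.393
gripper_force: 30.0
```

Call:
drive_tool --moves '[{"delta_pos": [-3,0,0],"turn": 0,"claw": 0.3},{"delta_pos": [-3,0,0],"turn": 0,"claw": 0.3},{"delta_pos": [-2,0,0],"turn": 0,"claw": 0.3},{"delta_pos": [-2,0,0],"turn": 0,"claw": 0.3},{"delta_pos": [-1.5,0,0],"turn": 0,"claw": 0.3},{"delta_pos": [-1,0,0],"turn": 0,"claw": 0.3},{"delta_pos": [0,0,0],"turn": 0,"claw": 0.3},{"delta_pos": [0,0,0],"turn": 0,"claw": 0.3}]'

```text
time_s: 20.75
tcp_pos: [0.5662, 0.115, 0.0916]
ee_rot: [[-0.025, 1.0, 0.002], [1.0, 0.025, 0.003], [0.003, 0.002, -1.0]]
wrist_force: [-1.3, 11.5, -1.5]
gripper_width: 0.394
gripper_force: 30.0
```

The sleeve travelled its full 10 mm and came up against the front stop. Releasing and rising clear.

Call:
drive_tool --moves '[{"delta_pos": [0,0,0],"turn": 0,"claw": 1},{"delta_pos": [0,0,0],"turn": 0,"claw": 1},{"delta_pos": [0,0,0],"turn": 0,"claw": 1},{"delta_pos": [0,0,0],"turn": 0,"claw": 1},{"delta_pos": [0,0,0],"turn": 0,"claw": 1},{"delta_pos": [0,0,-30],"turn": 0,"claw": 1},{"delta_pos": [0,0,-50],"turn": 0,"claw": 1},{"delta_pos": [0,0,-50],"turn": 0,"claw": 1},{"delta_pos": [0,0,-30],"turn": 0,"claw": 1},{"delta_pos": [0,0,0],"turn": 0,"claw": 1},{"delta_pos": [0,0,0],"turn": 0,"claw": 1}]'

```text
time_s: 22.12
tcp_pos: [0.5652, 0.1126, 0.2505]
ee_rot: [[-0.024, 1.0, -0.002], [1.0, 0.024, -0.0], [-0.0, -0.002, -1.0]]
wrist_force: [0.5, -0.4, -0.5]
gripper_width: 0.997
gripper_force: 0.0
```

```bash
python3 - <<'E'
from h import *
c=cap('scene');cv2.imwrite('pics/s4.png',cv2.resize(c['color'][150:350,270:490,::-1],None,fx=3,fy=3))
for n in('scene','top'):
    C=c if n=='scene' else cap(n)
    hsv=cv2.cvtColor(C['color'],cv2.COLOR_RGB2HSV);h=hsv[...,0].astype(int)
    for k,r in(('g',abs(h-65)<20),('r',(h<8)|(h>172))):
        nn,l,st,ce=cv2.connectedComponentsWithStats((r&(hsv[...,1]>110)&(hsv[...,2]>45)).astype(np.uint8))
        for i in range(1,nn):
            q=plane(C,*ce[i],.115)
            if st[i,4]>8 and abs(q[0]-.567)<.02:print(n,k,ce[i].round(1),q.round(4))
E
```

```text
scene g [355.4 249.9] [0.5716 0.0062 0.115 ]
scene r [384.2 276. ] [0.5689 0.098  0.115 ]
top g [295. 250.] [0.5678 0.0048 0.115 ]
top r [249.3 250. ] [0.5666 0.1033 0.115 ]
```

View pics/s4.png

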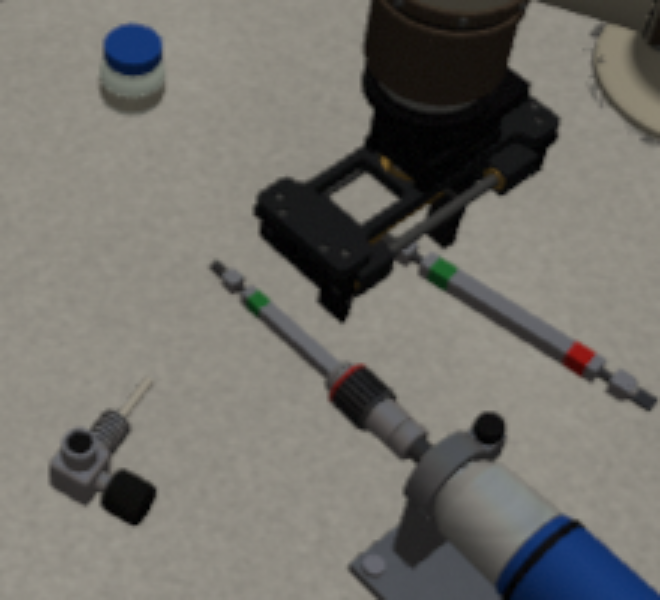

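The crop shows the bit home with its green band out at (257,300) and the sleeve ring back at its starting spot at (345,382). The gripper is clear of everything, so I'm handing the job in.

```bash
python3 -c "
from h import *
print(ticket.finish_job())"
```

```text
the job is handed in; nothing more can be done
None
```

I turned the bit round and handed the job in at about 22 s: the hex-key end is out, the bit is fully home, the sleeve is forward and locked, the gripper is clear and no bystander was touched (no verdict was returned).

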